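Slide a loaded tray across the gap between two bench stands

TASK

Slide the wooden tray from the left stand across the gap onto the right stand until it is fully home against the end fence, with the fence's sprung plunger pressed in. Keep it level and running on the stands all the way: never lift it and let neither end sag into the gap. Push and press with a light hand, leave the steel block lying in its recess, and do not disturb the tin of stones in the gap or the torch behind it.

Things in the scene. Friction and masses are not known exactly. Their poses are not given: they have to be found in the camera images.
- tray: Flat brown wooden tray 200 long (x, its way of travel) x 120 wide (y) x 16 mm high, 0.32 kg, floor 6 mm; origin at the centre of its underside, which is also its balance point. The gap is wider than half the tray: pushed free, its front tips in before landing; later its tail tips in as it leaves the left stand unless the front is held down (up to about 12 N).
- ledge (a point): Middle of the tray's tail ledge, on its upper side: 82 mm behind the tray's origin, 6 mm above the underside. The ledge is 34 mm long (x), full width, open at the tail; forward it ends at a 10 mm step with a free-turning steel roller (10 mm thick, 64 mm wide) let into it, nearest point 12 mm ahead of here. A closed gripper can stand on the ledge, press it down and push the roller.
- pocket (a point): Middle of the floor of the finger pocket at the tray's front: 62 mm ahead of the tray's origin, 6 mm above the underside. It is 39 mm clear (x) by 70 mm (y), 10 mm deep. Its front wall, 12 mm thick, has the same kind of roller, nearest point 19 mm ahead of here: a closed gripper can press the floor down and push the roller forward. The rollers give no grip up or down.
- tray_front (a point): Middle of the tray's lower front edge (100 mm ahead of its origin, underside height; the edge is rounded, 6 mm); axes as the tray's. With the front 20 mm or more on the right stand and the tail 20 mm or more on the left one, the tray rests safely across both.
- tray_tail (a point): Middle of the tray's lower tail edge (100 mm behind its origin, underside height); axes as the tray's.
- block_centre (a point): Centre of the loose steel bench block, 66 x 66 x 20 mm, about 0.45 kg, which lies in the tray's 70 x 70 mm recess, 10 mm deep; it stands 10 mm above the tray's top. Not to be taken out.
- near_edge (a point): Left plywood stand (fixed, deck 250 x 156 mm, 60 mm above the table): middle of the upper edge of its end at the gap, at deck height. x points across the gap, the way of travel; y along the edge, z up. Edge rounded 6 mm. Aluminium guide strips 10 mm high along both sides, 128 mm apart inside, keep the tray straight.
- far_edge (a point): Right plywood stand (fixed, deck 265 x 156 mm, same height, in line within 2 mm and 0.01 rad; guides flared at the mouth): middle of the upper edge of its end at the gap, axes as for the left one. The gap is 115 to 128 mm. The aluminium end fence stands across this deck, its face 208 to 238 mm beyond this edge: where is not reported, it must be felt or seen.
- plunger (a joint): Sprung steel plunger, 40 mm wide, in the middle of the end fence; it stands 8 mm out of the face at the height of the tray's front. 0 = free, grows as the tray presses it in, 0.008 m = flush, tray against the fence. Its spring is weak (about 1 N): the tray stays where it is left.
- stone_tin: Shallow round glass tin of stones, 56 mm across, 10 mm high, on the table in the gap between the stands; origin at its underside. Leave alone.
- gas_torch: Black hand torch, 58 x 68 x 195 mm, standing behind the left stand and the gap. Leave alone.
Mind the look-alikes: they are no part of the job. There is more than one size of the part that bears block_centre; the job needs the larger.

How it is judged:
By the outcome, as a careful person would: the job done as asked, in the order asked, and still so for the second after the job is handed in, with the robot touching nothing.
It also fails if it takes over 70 s, if anything falls off the work surface, if the arm or the gripper's body presses on something with over 40 N, if the wrist force passes 120 N, or if a joint passes its speed limit or range.

ROBOT

A 6-joint arm with a two-finger parallel gripper is mounted at the origin on a cart in front of the work surface, level with it; the furniture and walls round the work are solid. World frame = base frame: x ahead of the robot, y to its left, z up, the work surface at z = 0. Lengths are in mm, angles in rad, forces in N, time in s.
With the tool pointing down it reaches from about 300 to 775 mm from the base axis. Payload 14.6 kg.
Tool frame: the origin (TCP) lies midway between the tips of the shut fingers; the grasp point (between the pads) lies 19 mm behind it (pinch_z is the distance from the TCP to the grasp point, in mm); z points along the fingers, y is the direction in which the jaws open and shut (so a half turn about z gives the same grasp; the last joint's range is limited). The gripper opens to 94 mm and grips with 3 to 60 N. Pads are 16 mm wide; open, the fingers measure 119 mm over their backs; the gripper's body (75 mm by 177 mm) begins 78 mm behind the grasp point.
Start: joints at [-1.332, 0.3, 1.521, -0, 1.321, -0.067], TCP at [165.574, -524.475, 205.446] pointing down, gripper open.
Joint ranges: [-3.03, 3.03], [-0.79, 2.21], [0.23, 2.52], [-1.04, 4.18], [0, 3.07], [-2.55, 2.55]. Speed limits (rad/s): [2.22, 2.22, 2.57, 3.14, 3.14, 3.14].

INTERFACE

Orientations are given as [roll, pitch, yaw] about the fixed x, y, z axes, in that order (R = Rz(yaw) Ry(pitch) Rx(roll)).
In Python, from cell import read_state, camera, sign_off, pinch_z gives the robot as it stands. The module is installed in compiled form; this text tells all that it offers.
- The arm moves only by the tool servo_tool, never from a script. Its argument "series" is a list of rows, each a list of 6 numbers: the shift along the tool's x, y, z in cm, then the turn, a rotation vector about the tool's x, y, z in rad. In form: [[tx, ty, tz, rx, ry, rz], ...]. A call has exactly 10 rows; each row is the pose to reach, as a shift and turn from the pose commanded when the call began, along the tool's axes at that moment; what a row does not reach only later rows make up. A row lasts 1/12 s, in which the tool goes at most 41.7 mm and 7.16 degrees, less where a joint would pass 70% of its speed; a pose out of reach is approached as far as the arm can. A call with a gripper value outside its range is refused whole. "gripper" is the finger opening in cm, from 0 to 9.4, set as the call begins (left out, the last holds). The fingers move at their own pace and stop on an object; "grip_force" is the grip in N (left out, the last holds). Time passes only in rows, so rows that repeat a pose let the fingers close, or fill a call up. It gives the time, the measured TCP pose, the force and the opening at its end, in the units of the state.
- read_state(): the state, without advancing time (a new reading comes with each control period).
- camera(name): name is "side" or "top" or "wrist"; returns a dict with "pixels" (400x640x3 uint8, red, green, blue), "fx", "fy", "cx", "cy" (pixels), "k1" (the pictures are not rectified: a ray, as slopes to the right and down, at radius r is drawn at 1 + k1 r^2 times it, then the intrinsics apply), "pose" (4x4, takes a point from camera to world coordinates); the wrist camera has in their place "mount" (4x4, takes a point from camera to tool coordinates, whose origin is the TCP and whose axes are the flange's). Camera axes: x right, y down, z forward; pixel columns grow to the right and rows downward; lengths in mm; the calibration is good to about 2 mm. A picture is of the moment at which its call begins: read the wrist's pose just before it. There is no depth.
- sign_off(): hands the job in, once; it reports no verdict.
The state is a dict: "clock": time; "joints": joint angles; "qd": joint speeds; "effort": joint torques, N m; "eef_pos": TCP position; "eef_rot": TCP orientation; "wrist_force": force on the tool from outside, world axes, zero at the start; "moment": the same for the moment, N m; "finger_gap": finger opening in mm.
Only numpy, scipy, OpenCV 4.12 (cv2) and the standard library are available. Lean on these libraries where they do the work, as an engineer would, in place of code of your own. Each camera call takes 0.05 s, during which the arm holds its last target.

## Working session

There is one attempt and no reset: what is moved stays moved. The work goes in short steps, Python scripts to look and compute and a tool call to move; the robot and the scene stay as the last step left them, time stands still between calls to the robot, and variables do not carry over. Pictures are saved under pics/ and viewed, and the job is handed in when it is done.

Besides the shell and the picture viewer there is one more tool, called after "Call:" by a JSON object that holds its "method" and its "body", one argument or row to a line. servo_tool: Moves the arm, as the interface text tells. Its arguments: {"type":"object","properties":{"series":{"type":"array"},"gripper":{"type":"number"},"grip_force":{"type":"number"}},"required":["series"]}

```bash
mkdir -p pics; cat > h.py <<'E'
import numpy as np, cv2
from cell import read_state, camera, sign_off, pinch_z
from scipy.spatial.transform import Rotation as R
def T():
    s=read_state(); M=np.eye(4); M[:3,:3]=R.from_euler('xyz',s['eef_rot']).as_matrix(); M[:3,3]=s['eef_pos']; return M
def grab(n,f):
    M=T(); c=camera(n); cv2.imwrite('pics/'+f+'.png',c['pixels'][:,:,::-1]); 
    if 'pose' not in c: c['pose']=M@c['mount']
    np.savez('pics/'+f+'.npz',**{k:np.array(v) for k,v in c.items()}); return c
def load(f): return dict(np.load('pics/'+f+'.npz'))
def ray(c,u,v):
    K=np.array([[c['fx'],0,c['cx']],[0,c['fy'],c['cy']],[0,0,1.]],float)
    p=cv2.undistortPoints(np.array([[[u,v]]],float),K,np.array([float(c['k1']),0,0,0]))[0,0]
    P=np.array(c['pose']); return P[:3,3],P[:3,:3]@np.array([p[0],p[1],1])
def at(c,u,v,z):
    o,d=ray(c,u,v); return o+d*(z-o[2])/d[2]
def proj(c,X):
    P=np.linalg.inv(c['pose']); K=np.array([[c['fx'],0,c['cx']],[0,c['fy'],c['cy']],[0,0,1.]],float)
    X=(P[:3,:3]@np.atleast_2d(X).T).T+P[:3,3]
    return cv2.projectPoints(X.reshape(-1,1,3),np.zeros(3),np.zeros(3),K,np.array([float(c['k1']),0,0,0]))[0][:,0]
def crop(f,u0,v0,u1,v1,k,g):
    im=cv2.imread('pics/'+f+'.png')[v0:v1,u0:u1]; cv2.imwrite('pics/'+g+'.png',cv2.resize(im,None,fx=k,fy=k,interpolation=cv2.INTER_CUBIC))
E
python3 - <<'E'
from h import *
for n in ['top','side','wrist']:
    c=grab(n,n+'0'); print(n,c['fx'],c['k1'],np.round(c['pose'],3).tolist())
    if 'mount' in c: print(np.round(c['mount'],3))
print(read_state(),pinch_z)
E
```

```text
top 493.42855317218067 -0.018374615333536452 [[0.025, -0.986, 0.162, 400.429], [-1.0, -0.025, 0.006, 28.405], [-0.002, -0.162, -0.987, 1274.231], [0.0, 0.0, 0.0, 1.0]]
side 487.4363628517862 -0.10984573207267509 [[-0.927, -0.151, 0.344, 181.962], [-0.375, 0.425, -0.824, 1033.153], [-0.021, -0.893, -0.45, 613.612], [0.0, 0.0, 0.0, 1.0]]
wrist 329.2077577224349 -0.06892891667817118 [[0.301, -0.913, -0.276, 246.627], [-0.954, -0.288, -0.087, -499.198], [-0.0, 0.29, -0.957, 384.985], [0.0, 0.0, 0.0, 1.0]]
[[ 0.00000e+00 -9.57000e-01 -2.90000e-01  8.48920e+01]
 [ 1.00000e+00  0.00000e+00  1.00000e-03  3.34000e-01]
 [-1.00000e-03 -2.90000e-01  9.57000e-01 -1.80027e+02]
 [ 0.00000e+00  0.00000e+00  0.00000e+00  1.00000e+00]]
{'clock': 0.15, 'joints': array([-1.33163635e+00,  3.00301082e-01,  1.52142983e+00, -1.99587433e-05,
        1.32072057e+00, -6.66142787e-02]), 'qd': array([ 0.00068098, -0.00232006, -0.00200381, -0.00130227,  0.00028488,
        0.0003705 ]), 'effort': array([ 7.86932142e-04, -5.31960618e+01, -3.52821672e+01,  7.08209351e-02,
        2.36158096e-02, -8.68317284e-05]), 'eef_pos': array([ 165.50396831, -524.29522827,  205.04358349]), 'eef_rot': array([-3.14073444e+00, -3.78770630e-05,  3.05779189e-01]), 'wrist_force': array([-0.0635268 , -0.24073882, -0.60119248]), 'moment': array([-0.00385709, -0.0102673 , -0.01461836]), 'finger_gap': 93.88544329282834} 18.8
```

View pics/top0.png

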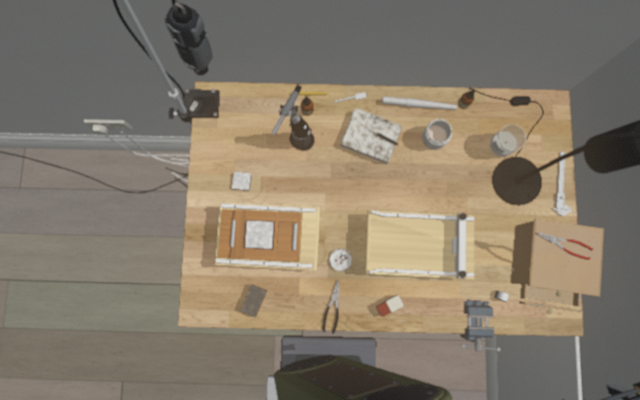

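View pics/side0.png

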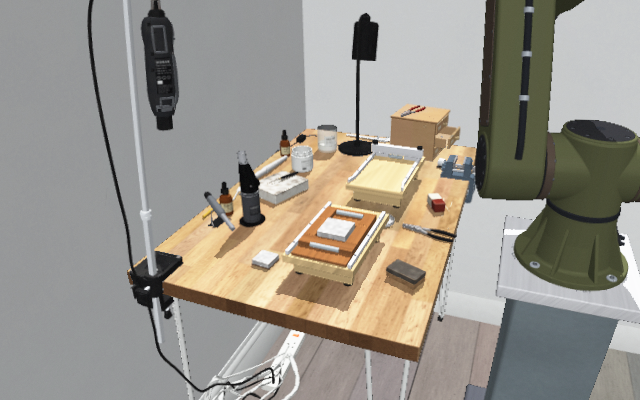

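View pics/wrist0.png

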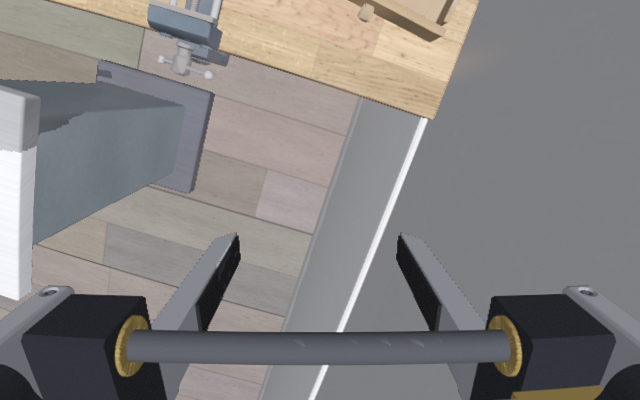

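The top view shows the left stand with the tray at about (267,237) and the right stand at about (420,243), so travel runs along world -y. The tin is at (340,260) and the torch at (300,130). There are two block candidates: the one in the tray recess at (259,234), which is larger, and a small loose one on the table at (241,181). The one in the recess fits the description. I'll enlarge to confirm and to measure.

```bash
python3 - <<'E'
from h import *
crop('top0',205,165,365,285,5,'c1'); crop('top0',330,195,490,295,5,'c2'); crop('side0',280,190,400,290,6,'c3')
E
```

```text
(no output)
```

View pics/c1.png

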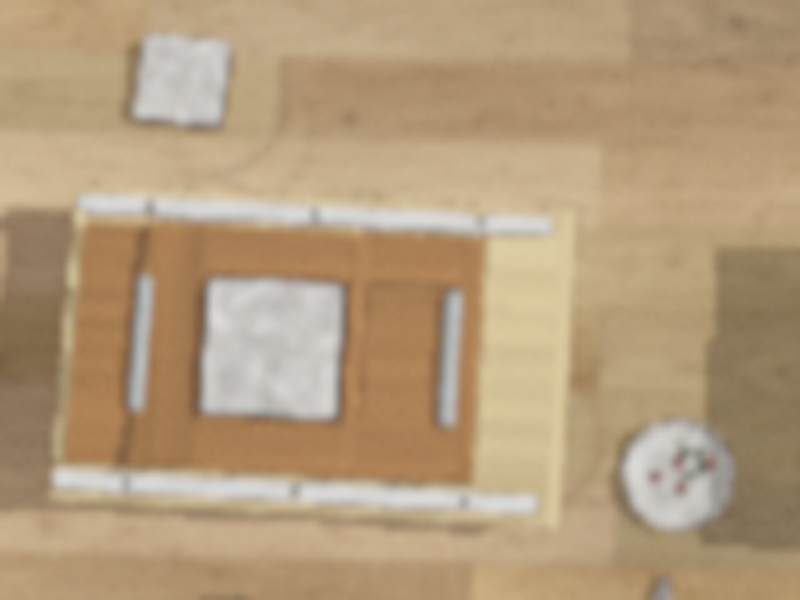

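View pics/c2.png

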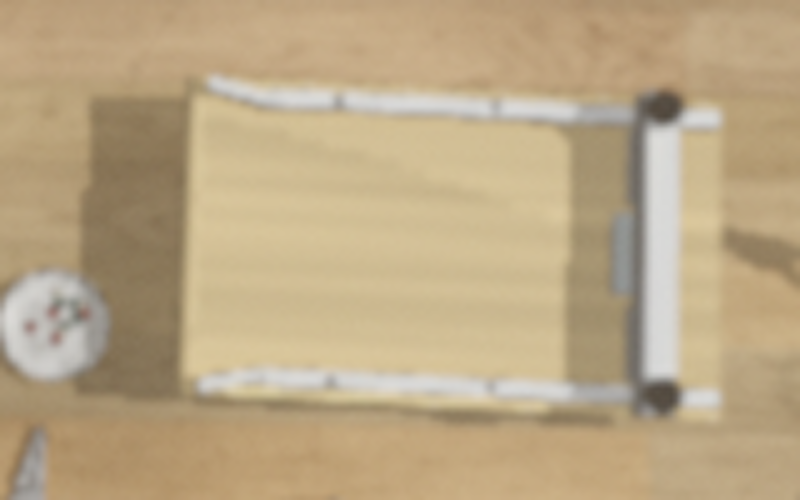

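View pics/c3.png

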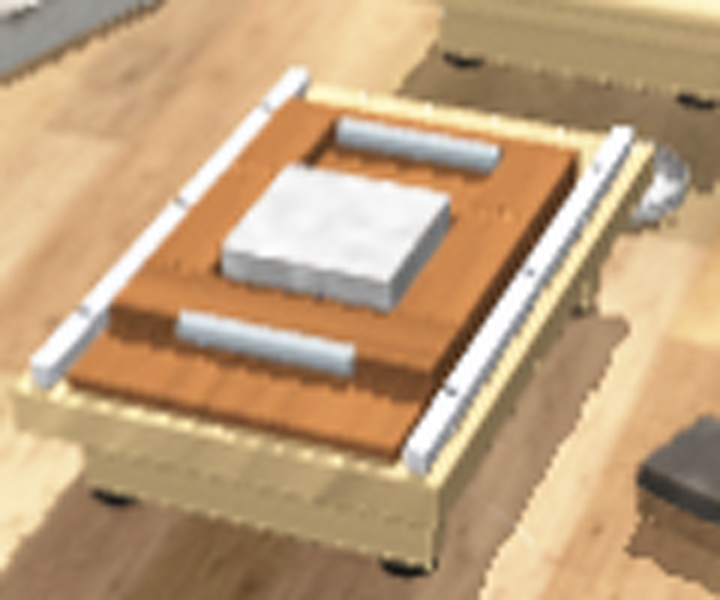

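```bash
cat > m.py <<'E'
from h import *
c=load('top0')
def p1(x,y,z): return at(c,205+(x-2)/5,165+(y-2)/5,z)
def p2(x,y,z): return at(c,330+(x-2)/5,195+(y-2)/5,z)
for n,f,x,y,z in [('nearA',p1,573,212,60),('nearB',p1,557,525,60),('LtailA',p1,77,200,60),('LtailB',p1,52,500,60),('tfA',p1,486,237,76),('tfB',p1,473,487,76),('ttA',p1,80,225,76),('ttB',p1,63,466,76),
 ('rt',p1,140,342,76),('rf',p1,449,358,76),('blk',p1,272,348,86),('rtA',p1,146,274,76),('rtB',p1,135,411,76),('rfA',p1,455,290,76),('rfB',p1,444,427,76),
 ('farA',p2,192,82,60),('farB',p2,182,398,60),('fendA',p2,722,95,60),('fendB',p2,718,420,60),('plA',p2,612,213,68),('plB',p2,610,293,68),
 ('gL A',p1,315,222,70),('gL B',p1,296,484,70),('gRA',p2,340,108,70),('gRB',p2,330,374,70),('gRA2',p2,497,112,70),('gRB2',p2,492,380,70),('tin',p1,678,475,10)]:
    print(n,np.round(f(x,y,z)[:2],1))
E
python3 m.py
```

```text
nearA [566.5  40.9]
nearB [412.7  44.7]
LtailA [566.4 287.8]
LtailB [418.3 291.5]
tfA [551.  83.]
tfB [429.6  85.4]
ttA [551.8 282.2]
ttB [434.5 283.6]
rt [495.3 249.7]
rf [491.3  99.1]
blk [493.2 184. ]
rtA [528.6 248.5]
rtB [461.8 250.3]
rfA [524.5  97.3]
rfB [458.  100.4]
farA [559.6 -80.3]
farB [404.7 -77. ]
fendA [ 559.6 -343.3]
fendB [ 400.4 -337.6]
plA [ 499.1 -285.6]
plB [ 460.2 -283.9]
gL A [557.  167.7]
gL B [429.  171.4]
gRA [ 547.2 -152.2]
gRB [ 417.9 -147.5]
gRA2 [ 547.1 -229.3]
gRB2 [ 416.9 -225.7]
tin [439.9 -15.4]
```

The 27 px block in the recess is the larger one (the loose one is 18 px), so this is the right tray. Next I'll work out the approach moves.

```bash
cat >> h.py <<'E'
def rel(p,yaw,frm=None):
    M=T() if frm is None else frm
    Q=R.from_euler('xyz',[np.pi,0,yaw]).as_matrix()
    print('shift cm',np.round(M[:3,:3].T@(np.array(p)-M[:3,3])/10,2),'rv',np.round(R.from_matrix(M[:3,:3].T@Q).as_rotvec(),3))
E
python3 - <<'E'
from h import *
c=load('top0')
for u,v in [(515,225),(515,290),(300,143),(465,320)]: print(at(c,u,v,0).round())
rel([330,-250,300],0.9); rel([493.3,267.5,200],1.549)
E
```

```text
[ 540. -468.    0.]
[ 374. -462.    0.]
[745.  97.   0.]
[ 297. -333.    0.]
shift cm [ 23.94 -21.21  -9.48] rv [-0.001 -0.    -0.594]
shift cm [ 55.09 -65.64   0.56] rv [-1.000e-03 -1.000e-03 -1.243e+00]
```

Call:
{"method": "servo_tool", "body": {
  "series": [
    [1,-0.8,-1,0,0,-0.02],
    [3,-2.5,-3,0,0,-0.06],
    [6,-5,-5,0,0,-0.12],
    [9,-8,-7,0,0,-0.2],
    [12,-10.5,-9,0,0,-0.28],
    [15,-13,-9.5,0,0,-0.36],
    [18,-16,-9.5,0,0,-0.44],
    [20.5,-18.5,-9.5,0,0,-0.52],
    [22.5,-20.3,-9.5,0,0,-0.57],
    [24,-21.2,-9.5,0,0,-0.594]
  ],
  "gripper": 0,
  "grip_force": 10
}}

```text
clock: 0.98
eef_pos: [331.4, -247.5, 300.8]
eef_rot: [3.141, -0.0, 0.905]
wrist_force: [0.1, -0.1, 0.5]
finger_gap: 30.7
```

```bash
python3 - <<'E'
from h import *
s=read_state();print(s['clock'],s['eef_pos'],s['eef_rot'],s['finger_gap'],s['qd'])
rel([493.3,267.5,200],1.549)
E
```

```text
0.9833 [ 331.3717798  -247.49095874  300.77648061] [ 3.14087596e+00 -2.54130451e-04  9.04767320e-01] 30.682698952256757 [ 0.47069946  0.06116589 -0.05281658 -0.00521651 -0.00746094  0.22480811]
shift cm [ 50.5  -19.09  10.08] rv [ 0.001 -0.    -0.644]
```

Call:
{"method": "servo_tool", "body": {
  "series": [
    [2.8,-1,0,0,0,-0.03],
    [5.6,-2.1,0,0,0,-0.07],
    [8.5,-3.2,0,0,0,-0.11],
    [11.5,-4.3,0,0,0,-0.15],
    [14.5,-5.5,0,0,0,-0.19],
    [17.5,-6.6,0,0,0,-0.23],
    [20.5,-7.8,0,0,0,-0.27],
    [23.5,-9,0,0,0,-0.31],
    [26.5,-10,0,0,0,-0.35],
    [29.5,-11.2,0,0,0,-0.39]
  ]
}}

```text
clock: 1.82
eef_pos: [426.5, 52.3, 300.4]
eef_rot: [3.141, 0.0, 1.292]
wrist_force: [1.1, 0.3, -0.2]
finger_gap: 0.4
```

```bash
python3 - <<'E'
from h import *
s=read_state();print(s['clock'],s['eef_pos'],s['eef_rot'],s['finger_gap'])
rel([493.3,267.5,160],1.549)
E
```

```text
1.8167 [426.4886533   52.26999374 300.414809  ] [3.14148930e+00 1.95082996e-05 1.29192902e+00] 0.4253737207319199
shift cm [22.53  0.5  14.04] rv [ 0.     0.    -0.257]
```

Call:
{"method": "servo_tool", "body": {
  "series": [
    [2.8,0,1,0,0,-0.03],
    [5.6,0.1,2.5,0,0,-0.07],
    [8.4,0.2,4,0,0,-0.11],
    [11.2,0.3,6,0,0,-0.15],
    [14,0.3,8,0,0,-0.19],
    [16.5,0.4,10,0,0,-0.22],
    [19,0.4,12,0,0,-0.24],
    [20.8,0.5,13.5,0,0,-0.255],
    [22,0.5,14,0,0,-0.257],
    [22.3,0.5,14,0,0,-0.257]
  ]
}}

```text
clock: 2.65
eef_pos: [492.6, 264.5, 159.0]
eef_rot: [-3.139, 0.001, 1.548]
wrist_force: [0.7, 0.4, -0.1]
finger_gap: 0.5
```

```bash
python3 - <<'E'
from h import *
s=read_state();print(s['clock'],s['eef_pos'],s['eef_rot'],s['finger_gap'],s['wrist_force'])
grab('wrist','w1');grab('top','t1')
rel([493.3,267.5,100],1.549)
E
```

```text
2.65 [492.58670538 264.51368862 159.03917542] [-3.13921820e+00  1.04160409e-03  1.54766875e+00] 0.5273364364113392 [ 0.69704215  0.40478494 -0.05384905]
shift cm [0.4  0.   6.11] rv [ 0.    -0.    -0.002]
```

View pics/w1.png

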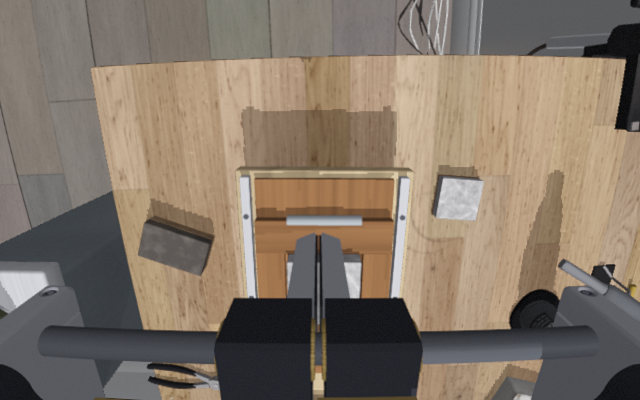

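The wrist view shows the fingers centred over the tray at column 322, the tail roller at row 221 and the tray tail at row 178.

```bash
python3 - <<'E'
from h import *
c=load('w1')
print('roller top',at(c,287,221,76)[:2],at(c,362,221,76)[:2]); print('tail',at(c,256,179,66)[:2],at(c,392,179,66)[:2])
print('guides',at(c,247,216,70),at(c,403,216,70))
crop('w1',230,150,420,260,4,'c4')
E
```

```text
roller top [465.80502197 249.25039321] [529.84957857 247.83725642]
tail [440.07671367 284.28645842] [556.24625861 281.72300265]
guides [430.41736541 252.33452791  70.        ] [566.42738752 249.33170241  70.        ]
```

View pics/c4.png

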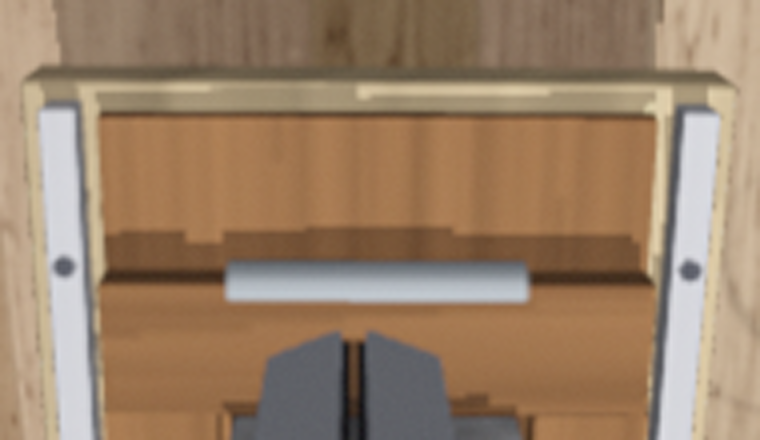

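Call:
{"method": "servo_tool", "body": {
  "series": [
    [0.1,0.1,0.5,0,0,0],
    [0.25,0.2,1.5,0,0,0],
    [0.35,0.25,3,0,0,0],
    [0.35,0.25,4.5,0,0,0],
    [0.35,0.25,6,0,0,0],
    [0.35,0.25,7,0,0,0],
    [0.35,0.25,7.7,0,0,0],
    [0.35,0.25,8,0,0,0],
    [0.35,0.25,8.1,0,0,0],
    [0.35,0.25,8.1,0,0,0]
  ]
}}

```text
clock: 3.58
eef_pos: [495.8, 266.9, 79.8]
eef_rot: [3.141, -0.0, 1.547]
wrist_force: [0.5, -0.0, 0.4]
finger_gap: 0.5
```

Call:
{"method": "servo_tool", "body": {
  "series": [
    [0,0,0,0,0,0],
    [0,0,0.1,0,0,0],
    [0,0,0.2,0,0,0],
    [0,0,0.3,0,0,0],
    [0,0,0.4,0,0,0],
    [0,0,0.5,0,0,0],
    [0,0,0.6,0,0,0],
    [0,0,0.7,0,0,0],
    [0,0,0.7,0,0,0],
    [0,0,0.7,0,0,0]
  ]
}}

```text
clock: 4.42
eef_pos: [495.5, 266.9, 72.4]
eef_rot: [-3.141, 0.0, 1.547]
wrist_force: [-0.0, -0.5, -0.6]
finger_gap: 0.5
```

Call:
{"method": "servo_tool", "body": {
  "series": [
    [0,0,0.1,0,0,0],
    [0,0,0.2,0,0,0],
    [0,0,0.3,0,0,0],
    [0,0,0.4,0,0,0],
    [0,0,0.45,0,0,0],
    [0,0,0.5,0,0,0],
    [0,0,0.55,0,0,0],
    [0,0,0.6,0,0,0],
    [0,0,0.6,0,0,0],
    [0,0,0.6,0,0,0]
  ]
}}

```text
clock: 5.25
eef_pos: [495.5, 266.9, 66.4]
eef_rot: [-3.142, 0.0, 1.547]
wrist_force: [-0.4, -0.1, -0.5]
finger_gap: 0.4
```

Call:
{"method": "servo_tool", "body": {
  "series": [
    [0,0,0.02,0,0,0],
    [0,0,0.04,0,0,0],
    [0,0,0.06,0,0,0],
    [0,0,0.08,0,0,0],
    [0,0,0.1,0,0,0],
    [0,0,0.1,0,0,0],
    [0,0,0.1,0,0,0],
    [0,0,0.1,0,0,0],
    [0,0,0.1,0,0,0],
    [0,0,0.1,0,0,0]
  ]
}}

```text
clock: 6.08
eef_pos: [495.6, 267.0, 66.3]
eef_rot: [3.141, -0.0, 1.547]
wrist_force: [-4.6, -1.9, 9.7]
finger_gap: 0.6
```

Call:
{"method": "servo_tool", "body": {
  "series": [
    [-0.05,0,-0.02,0,0,0],
    [-0.1,0,-0.02,0,0,0],
    [-0.2,0,-0.02,0,0,0],
    [-0.3,0,-0.02,0,0,0],
    [-0.4,0,-0.02,0,0,0],
    [-0.5,0,-0.02,0,0,0],
    [-0.6,0,-0.02,0,0,0],
    [-0.7,0,-0.02,0,0,0],
    [-0.8,0,-0.02,0,0,0],
    [-0.9,0,-0.02,0,0,0]
  ]
}}

```text
clock: 6.92
eef_pos: [495.8, 259.0, 66.3]
eef_rot: [3.14, -0.002, 1.547]
wrist_force: [-0.2, 8.1, 3.5]
finger_gap: 0.4
```

Call:
{"method": "servo_tool", "body": {
  "series": [
    [-0.2,0,0,0,0,0],
    [-0.4,0,0,0,0,0],
    [-0.7,0,0,0,0,0],
    [-1,0,0,0,0,0],
    [-1.3,0,0,0,0,0],
    [-1.6,0,0,0,0,0],
    [-1.9,0,0,0,0,0],
    [-2.2,0,0,0,0,0],
    [-2.4,0,0,0,0,0],
    [-2.5,0,0,0,0,0]
  ]
}}

```text
clock: 7.75
eef_pos: [495.2, 233.8, 66.3]
eef_rot: [3.14, -0.002, 1.547]
wrist_force: [0.4, 8.0, 3.8]
finger_gap: 0.9
```

```bash
python3 - <<'E'
from h import *
c=grab('wrist','w2')
s=read_state();print(s['eef_pos'],s['wrist_force'],s['clock'])
crop('w2',230,150,420,260,4,'c5')
E
```

```text
[495.24250939 233.74164106  66.30087781] [0.67350762 6.64565701 4.557252  ] 7.8
```

View pics/w2.png

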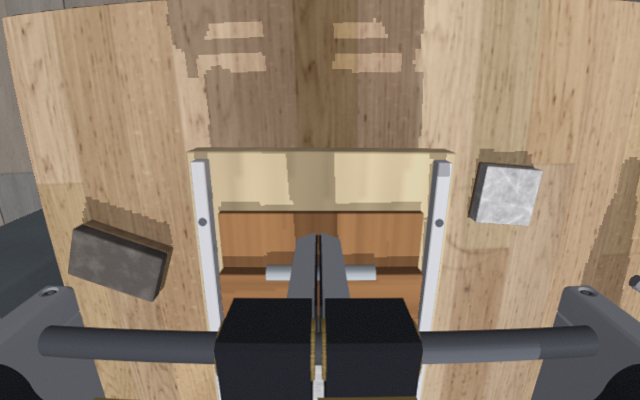

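Call:
{"method": "servo_tool", "body": {
  "series": [
    [-0.2,0,0,0,0,0],
    [-0.5,0,0,0,0,0],
    [-0.9,0,0,0,0,0],
    [-1.3,0,0,0,0,0],
    [-1.7,0,0,0,0,0],
    [-2.1,0,0,0,0,0],
    [-2.5,0,0,0,0,0],
    [-2.9,0,0,0,0,0],
    [-3.2,0,0,0,0,0],
    [-3.4,0,0,0,0,0]
  ]
}}

```text
clock: 8.63
eef_pos: [494.4, 199.8, 66.3]
eef_rot: [3.14, -0.002, 1.547]
wrist_force: [0.9, 7.2, 4.4]
finger_gap: 0.2
```

Call:
{"method": "servo_tool", "body": {
  "series": [
    [-0.2,0,0,0,0,0],
    [-0.5,0,0,0,0,0],
    [-0.9,0,0,0,0,0],
    [-1.3,0,0,0,0,0],
    [-1.7,0,0,0,0,0],
    [-2.1,0,0.01,0,0,0],
    [-2.5,0,0.01,0,0,0],
    [-2.9,0,0.01,0,0,0],
    [-3.2,0,0.01,0,0,0],
    [-3.4,0,0.01,0,0,0]
  ]
}}

```text
clock: 9.47
eef_pos: [493.7, 165.8, 66.3]
eef_rot: [3.14, -0.002, 1.547]
wrist_force: [0.7, 9.0, 5.7]
finger_gap: 0.6
```

Call:
{"method": "servo_tool", "body": {
  "series": [
    [-0.2,0,0.01,0,0,0],
    [-0.4,0,0.02,0,0,0],
    [-0.7,0,0.02,0,0,0],
    [-1,0,0.02,0,0,0],
    [-1.3,0,0.02,0,0,0],
    [-1.6,0,0.02,0,0,0],
    [-1.9,0,0.02,0,0,0],
    [-2.2,0,0.02,0,0,0],
    [-2.4,0,0.02,0,0,0],
    [-2.5,0,0.02,0,0,0]
  ]
}}

```text
clock: 10.3
eef_pos: [493.3, 141.0, 66.3]
eef_rot: [3.139, -0.002, 1.547]
wrist_force: [-0.1, 9.5, 7.0]
finger_gap: 0.8
```

```bash
python3 - <<'E'
from h import *
c=grab('side','s3');grab('top','t3')
s=read_state();print(s['eef_pos'],s['wrist_force'],s['clock'])
crop('s3',270,110,430,280,3.5,'c6')
crop('t3',205,185,365,285,5,'c7')
E
```

```text
[493.2889139  140.90488077  66.26254595] [0.39436893 7.9602286  7.23652901] 10.4
```

View pics/c6.png

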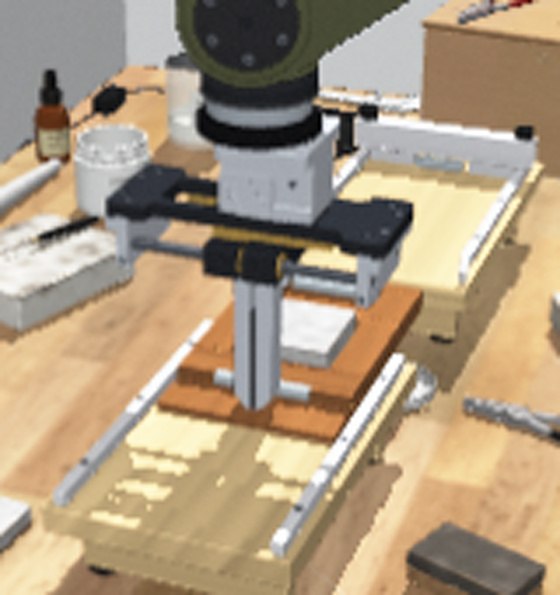

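View pics/c7.png

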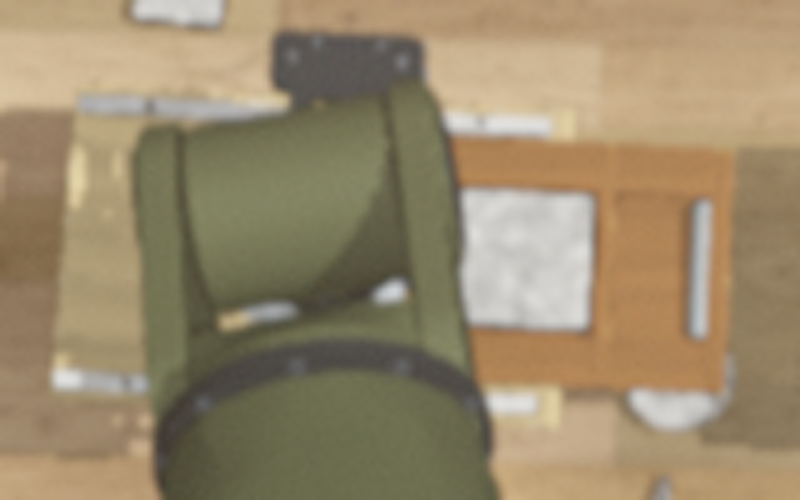

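Call:
{"method": "servo_tool", "body": {
  "series": [
    [-0.1,0,0.01,0,0,0],
    [-0.3,0,0.02,0,0,0],
    [-0.5,0,0.02,0,0,0],
    [-0.8,0,0.02,0,0,0],
    [-1.1,0,0.02,0,0,0],
    [-1.4,0,0.02,0,0,0],
    [-1.7,0,0.02,0,0,0],
    [-2,0,0.02,0,0,0],
    [-2.2,0,0.02,0,0,0],
    [-2.3,0,0.02,0,0,0]
  ]
}}

```text
clock: 11.23
eef_pos: [492.9, 118.1, 66.3]
eef_rot: [3.139, -0.003, 1.547]
wrist_force: [0.3, 10.6, 9.5]
finger_gap: 0.7
```

Call:
{"method": "servo_tool", "body": {
  "series": [
    [-0.1,0,0,0,0,0],
    [-0.3,0,0,0,0,0],
    [-0.5,0,0,0,0,0],
    [-0.8,0,0,0,0,0],
    [-1.1,0,0,0,0,0],
    [-1.4,0,0,0,0,0],
    [-1.6,0,0,0,0,0],
    [-1.8,0,0,0,0,0],
    [-1.9,0,0,0,0,0],
    [-2,0,0,0,0,0]
  ]
}}

```text
clock: 12.07
eef_pos: [492.4, 98.2, 66.2]
eef_rot: [3.139, -0.003, 1.547]
wrist_force: [0.3, 12.3, 9.4]
finger_gap: 0.3
```

```bash
python3 - <<'E'
from h import *
c=grab('side','s4');grab('top','t4')
s=read_state();print(s['eef_pos'],s['wrist_force'],s['clock'])
crop('s4',300,140,440,240,5.5,'c8')
crop('t4',290,185,390,285,5.5,'c9')
E
```

```text
[492.44825498  98.12102566  66.27066665] [ 0.82421698 10.97861847  9.13918737] 12.1667
```

View pics/c8.png

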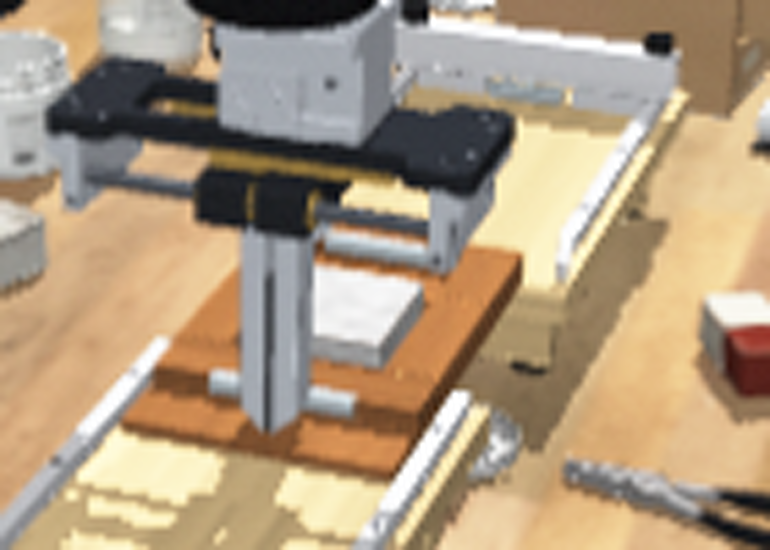

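View pics/c9.png

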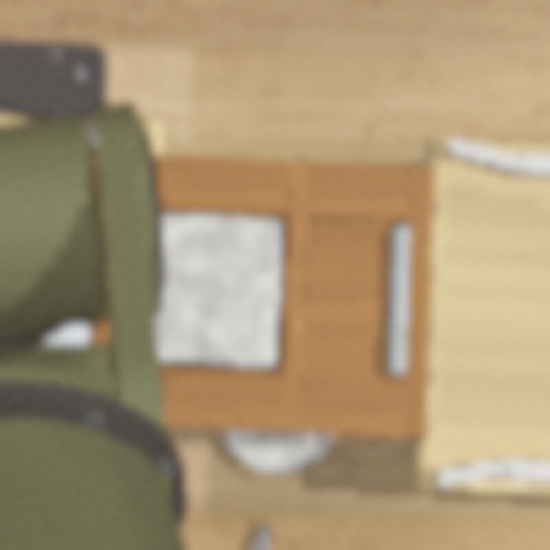

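```bash
python3 - <<'E'
from h import *
c=load('t4')
def p(x,y,z): return at(c,290+(x-2.25)/5.5,185+(y-2.25)/5.5,z).round(1)
print(p(430,162,76),p(425,437,76),p(160,157,76),p(160,432,76)); print(p(540,172,70),p(540,463,70),p(455,150,70),p(440,475,70),p(400,300,76))
E
```

```text
[550.  -78.4  76. ] [428.8 -77.5  76. ] [549.2  41.6  76. ] [428.1  38.5  76. ]
[ 547.4 -128.1   70. ] [ 418.9 -128.6   70. ] [556.4 -90.   70. ] [412.6 -84.7  70. ] [488.4 -65.8  76. ]
```

The tray is level with its front at the far edge (column 430 of the crop). Its centreline sits about 4 mm to +x of the right guides, so the flared mouth has to take it in. I'll go on slowly and watch the force.

Call:
{"method": "servo_tool", "body": {
  "series": [
    [-0.1,0,0,0,0,0],
    [-0.3,-0.02,0,0,0,0],
    [-0.5,-0.03,0,0,0,0],
    [-0.7,-0.04,0,0,0,0],
    [-0.9,-0.06,0,0,0,0],
    [-1.1,-0.08,0,0,0,0],
    [-1.3,-0.1,0,0,0,0],
    [-1.4,-0.1,0,0,0,0],
    [-1.5,-0.1,0,0,0,0],
    [-1.5,-0.1,0,0,0,0]
  ]
}}

```text
clock: 13.0
eef_pos: [491.1, 83.1, 66.2]
eef_rot: [3.139, -0.002, 1.547]
wrist_force: [0.3, 9.6, 10.1]
finger_gap: 0.9
```

Call:
{"method": "servo_tool", "body": {
  "series": [
    [-0.1,0,0,0,0,0],
    [-0.3,-0.02,-0.01,0,0,0],
    [-0.5,-0.03,-0.01,0,0,0],
    [-0.7,-0.04,-0.02,0,0,0],
    [-0.9,-0.06,-0.02,0,0,0],
    [-1.1,-0.08,-0.02,0,0,0],
    [-1.3,-0.1,-0.02,0,0,0],
    [-1.4,-0.1,-0.02,0,0,0],
    [-1.5,-0.1,-0.02,0,0,0],
    [-1.6,-0.1,-0.02,0,0,0]
  ]
}}

```text
clock: 13.83
eef_pos: [489.6, 67.1, 66.3]
eef_rot: [3.139, -0.002, 1.547]
wrist_force: [0.7, 11.0, 8.0]
finger_gap: 0.2
```

```bash
python3 - <<'E'
from h import *
c=grab('side','s5');grab('top','t5')
s=read_state();print(s['eef_pos'],s['wrist_force'],s['clock'])
crop('s5',300,130,440,230,5.5,'c10')
crop('t5',290,185,390,285,5.5,'c11')
E
```

```text
[489.55139735  67.03611374  66.25661116] [0.39025859 9.91585048 8.66136477] 13.9333
```

View pics/c10.png

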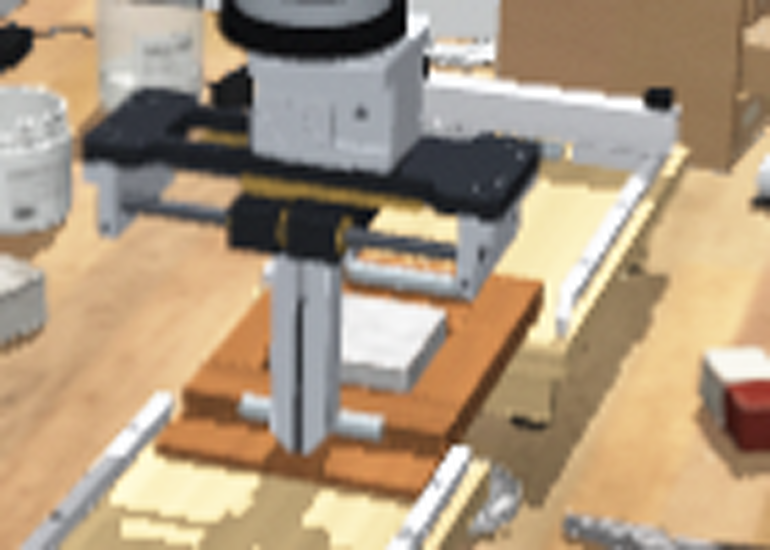

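View pics/c11.png

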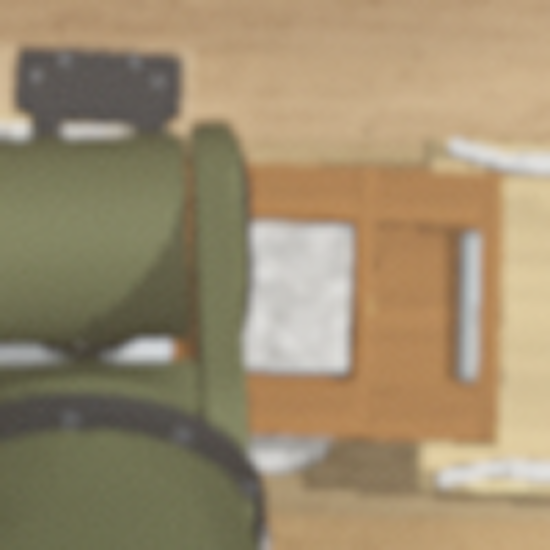

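The front is about 30 mm onto the right stand and level. I'll push a little further, then change over to the pocket.

Call:
{"method": "servo_tool", "body": {
  "series": [
    [-0.1,0,0,0,0,0],
    [-0.3,-0.02,-0.01,0,0,0],
    [-0.5,-0.03,-0.01,0,0,0],
    [-0.7,-0.04,-0.02,0,0,0],
    [-0.9,-0.06,-0.02,0,0,0],
    [-1.1,-0.08,-0.02,0,0,0],
    [-1.2,-0.1,-0.02,0,0,0],
    [-1.3,-0.1,-0.02,0,0,0],
    [-1.3,-0.1,-0.02,0,0,0],
    [-1.3,-0.1,-0.02,0,0,0]
  ]
}}

```text
clock: 14.77
eef_pos: [488.1, 53.9, 66.2]
eef_rot: [3.14, -0.001, 1.547]
wrist_force: [1.0, 8.6, 8.1]
finger_gap: 0.3
```

Call:
{"method": "servo_tool", "body": {
  "series": [
    [0.1,0,0,0,0,0],
    [0.2,0,-0.05,0,0,0],
    [0.3,0,-0.15,0,0,0],
    [0.3,0,-0.5,0,0,0],
    [0.3,0,-1.2,0,0,0],
    [0.3,0,-2.2,0,0,0],
    [0.3,0,-3.5,0,0,0],
    [0.3,0,-5,0,0,0],
    [0.3,0,-6.2,0,0,0],
    [0.3,0,-7,0,0,0]
  ]
}}

```text
clock: 15.6
eef_pos: [487.9, 56.0, 137.7]
eef_rot: [3.14, -0.0, 1.547]
wrist_force: [-0.6, 0.0, 0.6]
finger_gap: 0.3
```

```bash
python3 - <<'E'
from h import *
s=read_state();print(s['eef_pos'],s['eef_rot'],s['wrist_force'],s['clock'])
c=grab('top','t6')
E
```

```text
[487.93292757  56.04617433 137.65797526] [ 3.13954418e+00 -1.60618299e-04  1.54674720e+00] [-0.59624735  0.01962705  0.5701081 ] 15.6
```

Call:
{"method": "servo_tool", "body": {
  "series": [
    [-0.8,0,0,0,0,0],
    [-2.2,0,0,0,0,0],
    [-4.2,0,0,0,0,0],
    [-6.5,0,0,0,0,0],
    [-8.8,0,0,0,0,0],
    [-11,0,0,0,0,0],
    [-12.8,0,0,0,0,0],
    [-14,0,0,0,0,0],
    [-14.4,0,0,0,0,0],
    [-14.4,0,0,0,0,0]
  ]
}}

```text
clock: 16.48
eef_pos: [483.8, -88.5, 135.2]
eef_rot: [-3.141, -0.0, 1.546]
wrist_force: [0.1, -0.3, -0.6]
finger_gap: 0.2
```

```bash
python3 - <<'E'
from h import *
s=read_state();print(s['eef_pos'],s['eef_rot'],s['wrist_force'],s['clock'])
c=grab('wrist','w6');grab('top','t7')
crop('t7',270,185,390,285,5.5,'c12')
E
```

```text
[483.78304728 -88.49929788 135.1677362 ] [-3.14093304e+00 -1.96038613e-04  1.54559128e+00] [ 0.06769154 -0.344109   -0.64794279] 16.4833
```

View pics/w6.png

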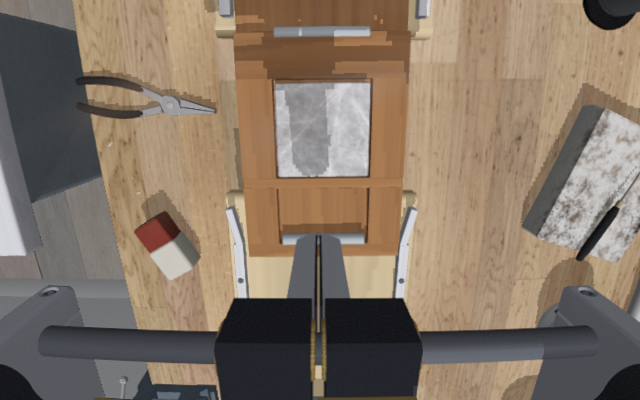

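View pics/c12.png

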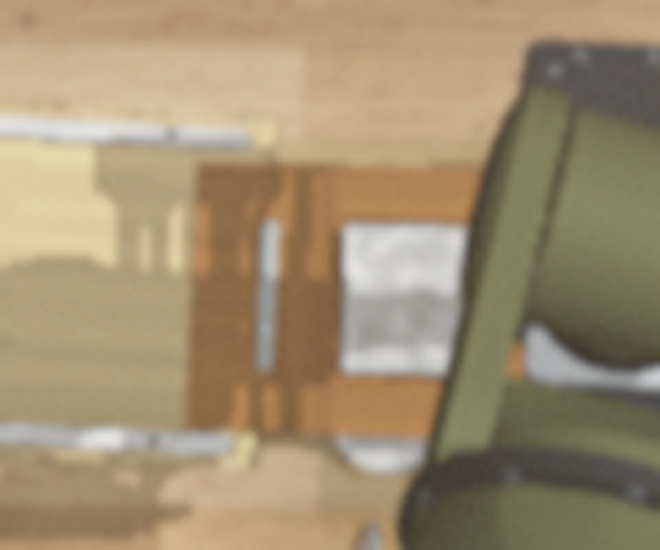

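```bash
python3 - <<'E'
from h import *
c=load('w6')
print('front roller',at(c,282,240,76),at(c,366,238,76));print('pocket back wall',at(c,322,188,66),at(c,279,188,76),at(c,368,188,76))
print('tail roller',at(c,322,32,76),'tray front',at(c,247,255,76),at(c,397,254,76)); print('blk',at(c,275,79,86),at(c,371,178,86))
print('guides',at(c,241,280,70),at(c,402,280,70))
t=load('t7');print(at(t,270+(267-2)/5.5,185+(297-2)/5.5,76), at(t,270+(195)/5.5,185+(297-2)/5.5,66))
E
```

```text
front roller [ 454.95035281 -110.51138329   76.        ] [ 521.39046589 -110.44302464   76.        ]
pocket back wall [487.5512574  -71.41274321  66.        ] [455.12919082 -67.90500117  76.        ] [522.15171371 -69.55455485  76.        ]
tail roller [489.86039508  39.46353782  76.        ] tray front [ 425.89986315 -123.06615704   76.        ] [ 546.73049637 -125.17282439   76.        ]
blk [457.97256202   9.50989626  86.        ] [522.66991265 -59.45370001  86.        ]
guides [ 417.04784755 -149.45383103   70.        ] [ 553.79228374 -152.85086651   70.        ]
[486.90474984  41.22096948  76.        ] [486.8397357   72.44464222  66.        ]
```

Call:
{"method": "servo_tool", "body": {
  "series": [
    [0,0.05,0.5,0,0,0],
    [0,0.1,1.5,0,0,0],
    [0,0.2,2.8,0,0,0],
    [0,0.2,4,0,0,0],
    [0,0.2,5,0,0,0],
    [0,0.2,5.7,0,0,0],
    [0,0.2,6.1,0,0,0],
    [0,0.2,6.3,0,0,0],
    [0,0.2,6.4,0,0,0],
    [0,0.2,6.5,0,0,0]
  ]
}}

```text
clock: 17.42
eef_pos: [486.3, -88.0, 70.8]
eef_rot: [3.141, 0.0, 1.547]
wrist_force: [-0.4, -0.4, -0.4]
finger_gap: 0.4
```

Call:
{"method": "servo_tool", "body": {
  "series": [
    [0,0,0.1,0,0,0],
    [0,0,0.2,0,0,0],
    [0,0,0.3,0,0,0],
    [0,0,0.36,0,0,0],
    [0,0,0.4,0,0,0],
    [0,0,0.42,0,0,0],
    [0,0,0.44,0,0,0],
    [0,0,0.46,0,0,0],
    [0,0,0.46,0,0,0],
    [0,0,0.46,0,0,0]
  ]
}}

```text
clock: 18.25
eef_pos: [486.1, -88.0, 66.3]
eef_rot: [3.141, 0.0, 1.547]
wrist_force: [-2.8, 0.8, 5.5]
finger_gap: 0.9
```

Call:
{"method": "servo_tool", "body": {
  "series": [
    [-0.1,0,0,0,0,0],
    [-0.3,0,0,0,0,0],
    [-0.5,0,0,0,0,0],
    [-0.7,0,0,0,0,0],
    [-0.9,0,0,0,0,0],
    [-1.1,0,0,0,0,0],
    [-1.3,0,0.01,0,0,0],
    [-1.5,0,0.02,0,0,0],
    [-1.7,0,0.02,0,0,0],
    [-1.8,0,0.02,0,0,0]
  ]
}}

```text
clock: 19.08
eef_pos: [486.0, -105.3, 66.2]
eef_rot: [3.141, -0.002, 1.547]
wrist_force: [0.6, 11.6, 8.6]
finger_gap: 0.5
```

Call:
{"method": "servo_tool", "body": {
  "series": [
    [-0.1,0,0,0,0,0],
    [-0.3,0,0.01,0,0,0],
    [-0.5,0,0.01,0,0,0],
    [-0.7,0,0.01,0,0,0],
    [-0.9,0,0.01,0,0,0],
    [-1.1,0,0.01,0,0,0],
    [-1.3,0,0.01,0,0,0],
    [-1.4,0,0.01,0,0,0],
    [-1.5,0,0.01,0,0,0],
    [-1.5,0,0.01,0,0,0]
  ]
}}

```text
clock: 19.92
eef_pos: [485.7, -120.2, 66.2]
eef_rot: [3.14, -0.001, 1.547]
wrist_force: [0.4, 10.1, 10.0]
finger_gap: 0.2
```

```bash
python3 - <<'E'
from h import *
s=read_state();print(s['eef_pos'],s['eef_rot'],s['wrist_force'],s['clock'])
c=grab('top','t8'); grab('side','s8')
crop('t8',260,185,400,285,5.5,'c13')
crop('s8',300,130,440,230,5.5,'c14')
E
```

```text
[ 485.74716554 -120.20556262   66.22046005] [ 3.14042015e+00 -1.45969383e-03  1.54673267e+00] [ 0.41229407 10.06648049  9.95897442] 19.9167
```

View pics/c13.png

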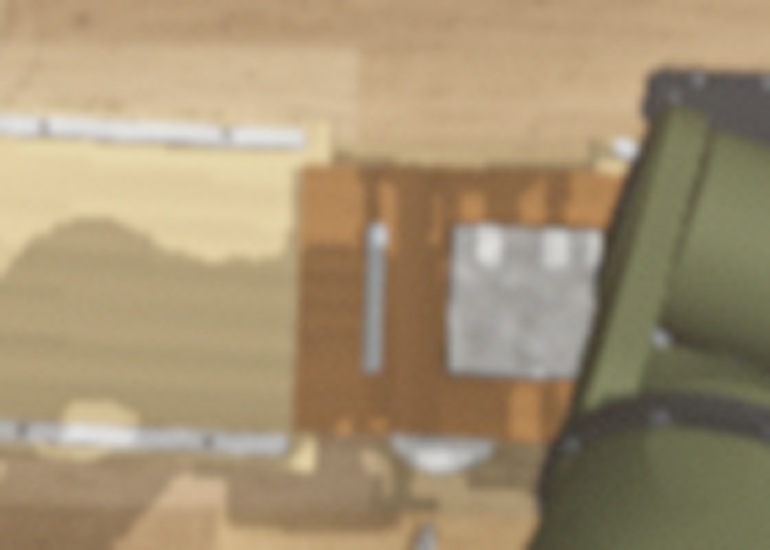

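View pics/c14.png

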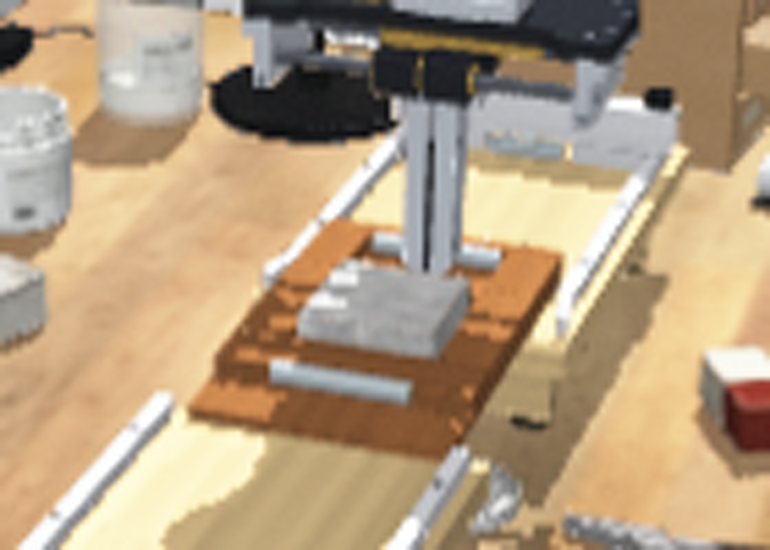

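Call:
{"method": "servo_tool", "body": {
  "series": [
    [-0.1,0,0,0,0,0],
    [-0.3,0,0,0,0,0],
    [-0.6,0,0,0,0,0],
    [-0.9,0,0,0,0,0],
    [-1.2,0,0,0,0,0],
    [-1.5,0,0,0,0,0],
    [-1.7,0,0,0,0,0],
    [-1.9,0,0,0,0,0],
    [-2,0,0,0,0,0],
    [-2,0,0,0,0,0]
  ]
}}

```text
clock: 20.85
eef_pos: [485.3, -140.3, 66.2]
eef_rot: [3.14, -0.001, 1.547]
wrist_force: [-0.0, 9.9, 9.0]
finger_gap: 0.8
```

```bash
python3 - <<'E'
from h import *
s=read_state();print(s['eef_pos'],s['eef_rot'],s['wrist_force'],s['clock'])
c=grab('side','s9')
crop('s9',300,130,440,230,5.5,'c15')
E
```

```text
[ 485.25073085 -140.26146869   66.22764269] [ 3.14049268e+00 -1.39247036e-03  1.54675765e+00] [-2.95905373e-03  9.85629760e+00  9.03367269e+00] 20.85
```

View pics/c15.png

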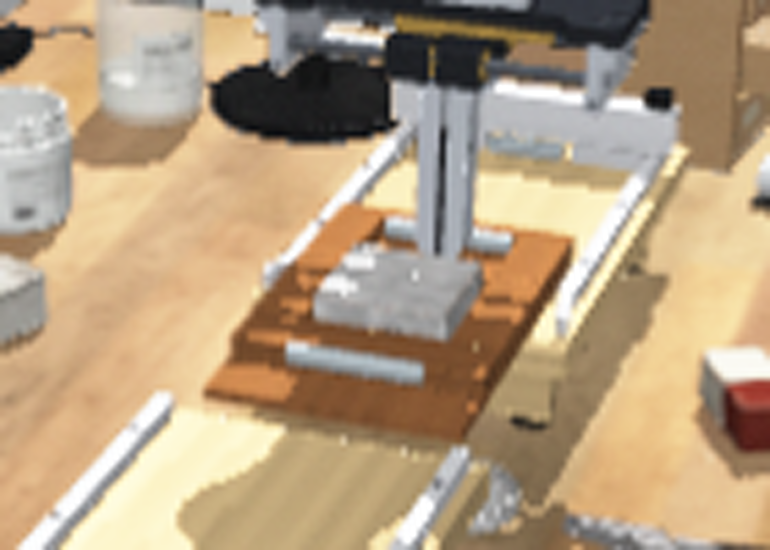

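The tail has just left the left stand and the tray is level.

Call:
{"method": "servo_tool", "body": {
  "series": [
    [-0.1,0,0,0,0,0],
    [-0.3,0,0,0,0,0],
    [-0.6,0,0,0,0,0],
    [-0.9,0,0,0,0,0],
    [-1.2,0,0,0,0,0],
    [-1.6,0,0,0,0,0],
    [-1.9,0,0,0,0,0],
    [-2.2,0,0,0,0,0],
    [-2.4,0,0,0,0,0],
    [-2.5,0,0,0,0,0]
  ]
}}

```text
clock: 21.73
eef_pos: [484.7, -165.2, 66.2]
eef_rot: [3.141, -0.002, 1.547]
wrist_force: [0.4, 12.8, 9.9]
finger_gap: 0.3
```

Call:
{"method": "servo_tool", "body": {
  "series": [
    [-0.1,0,0,0,0,0],
    [-0.3,0,0,0,0,0],
    [-0.6,0,0,0,0,0],
    [-0.9,0,0,0,0,0],
    [-1.3,0,-0.01,0,0,0],
    [-1.7,0,-0.01,0,0,0],
    [-2.1,0,-0.01,0,0,0],
    [-2.5,0,-0.02,0,0,0],
    [-2.8,0,-0.02,0,0,0],
    [-3,0,-0.02,0,0,0]
  ]
}}

```text
clock: 22.57
eef_pos: [483.8, -195.2, 66.3]
eef_rot: [3.141, -0.002, 1.547]
wrist_force: [0.3, 11.0, 9.3]
finger_gap: 0.1
```

Call:
{"method": "servo_tool", "body": {
  "series": [
    [-0.1,0,-0.01,0,0,0],
    [-0.4,0,-0.02,0,0,0],
    [-0.8,0,-0.03,0,0,0],
    [-1.2,0,-0.03,0,0,0],
    [-1.6,0,-0.03,0,0,0],
    [-2,0,-0.03,0,0,0],
    [-2.4,0,-0.03,0,0,0],
    [-2.8,0,-0.03,0,0,0],
    [-3.1,0,-0.03,0,0,0],
    [-3.3,0,-0.03,0,0,0]
  ]
}}

```text
clock: 23.4
eef_pos: [482.8, -228.3, 66.3]
eef_rot: [-3.142, -0.002, 1.547]
wrist_force: [-0.0, 10.0, 6.0]
finger_gap: 0.5
```

Call:
{"method": "servo_tool", "body": {
  "series": [
    [-0.1,0,0,0,0,0],
    [-0.2,0,0,0,0,0],
    [-0.4,0,0,0,0,0],
    [-0.6,0,0,0,0,0],
    [-0.8,0,0,0,0,0],
    [-1,0,0,0,0,0],
    [-1.2,0,0,0,0,0],
    [-1.4,0,0,0,0,0],
    [-1.6,0,0,0,0,0],
    [-1.7,0,0,0,0,0]
  ]
}}

```text
clock: 24.23
eef_pos: [482.4, -245.2, 66.3]
eef_rot: [-3.142, -0.002, 1.547]
wrist_force: [0.2, 9.3, 6.6]
finger_gap: 0.6
```

```bash
python3 - <<'E'
from h import *
s=read_state();print(s['eef_pos'],s['eef_rot'],s['wrist_force'],s['clock'])
c=grab('side','s10');c=grab('top','t10')
crop('s10',340,120,440,200,7,'c16')
crop('t10',330,195,490,295,5,'c17')
E
```

```text
[ 482.35311185 -245.17707553   66.26636595] [-3.14153887e+00 -1.65790982e-03  1.54685956e+00] [0.16817126 9.32559608 6.62302043] 24.2333
```

View pics/c16.png

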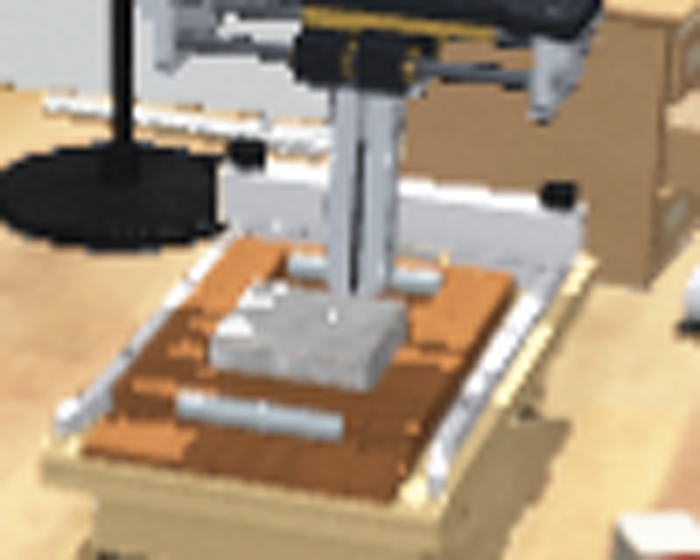

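View pics/c17.png

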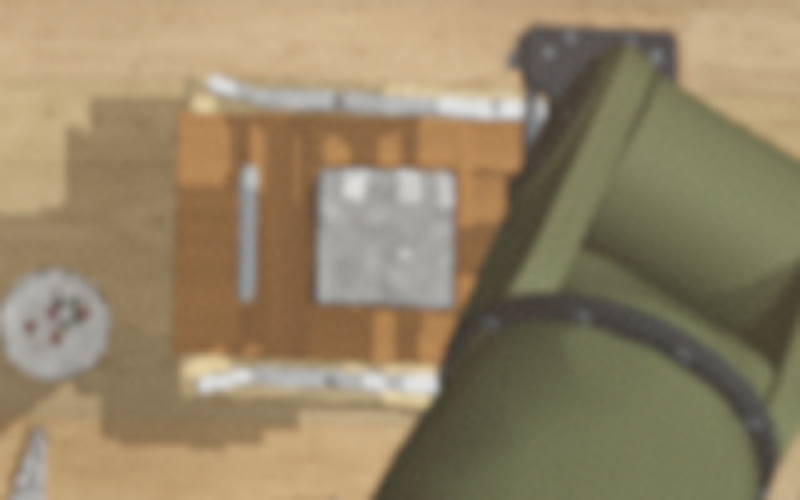

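Call:
{"method": "servo_tool", "body": {
  "series": [
    [-0.1,0,0,0,0,0],
    [-0.2,0,0,0,0,0],
    [-0.4,0,0,0,0,0],
    [-0.6,0,0,0,0,0],
    [-0.8,0,0,0,0,0],
    [-1,0,0,0,0,0],
    [-1.1,0,0,0,0,0],
    [-1.2,0,0,0,0,0],
    [-1.3,0,0,0,0,0],
    [-1.4,0,0,0,0,0]
  ]
}}

```text
clock: 25.17
eef_pos: [482.0, -259.0, 66.3]
eef_rot: [-3.142, -0.002, 1.547]
wrist_force: [-0.3, 10.0, 7.1]
finger_gap: 0.5
```

Call:
{"method": "servo_tool", "body": {
  "series": [
    [-0.05,0,0,0,0,0],
    [-0.1,0,0,0,0,0],
    [-0.15,0,0,0,0,0],
    [-0.2,0,0,0,0,0],
    [-0.25,0,0,0,0,0],
    [-0.3,0,0,0,0,0],
    [-0.33,0,0,0,0,0],
    [-0.36,0,0,0,0,0],
    [-0.38,0,0,0,0,0],
    [-0.4,0,0,0,0,0]
  ]
}}

```text
clock: 26.0
eef_pos: [481.9, -262.9, 66.3]
eef_rot: [-3.141, -0.002, 1.547]
wrist_force: [-0.2, 10.6, 6.6]
finger_gap: 0.5
```

Call:
{"method": "servo_tool", "body": {
  "series": [
    [-0.02,0,0,0,0,0],
    [-0.04,0,0,0,0,0],
    [-0.06,0,0,0,0,0],
    [-0.08,0,0,0,0,0],
    [-0.1,0,0,0,0,0],
    [-0.12,0,0,0,0,0],
    [-0.14,0,0,0,0,0],
    [-0.16,0,0,0,0,0],
    [-0.18,0,0,0,0,0],
    [-0.2,0,0,0,0,0]
  ]
}}

```text
clock: 26.83
eef_pos: [481.9, -264.8, 66.3]
eef_rot: [-3.141, -0.002, 1.547]
wrist_force: [0.7, 11.0, 7.1]
finger_gap: 0.4
```

Call:
{"method": "servo_tool", "body": {
  "series": [
    [-0.02,0,0,0,0,0],
    [-0.03,0,0,0,0,0],
    [-0.05,0,0,0,0,0],
    [-0.06,0,0,0,0,0],
    [-0.07,0,0,0,0,0],
    [-0.08,0,0,0,0,0],
    [-0.1,0,0,0,0,0],
    [-0.11,0,0,0,0,0],
    [-0.12,0,0,0,0,0],
    [-0.12,0,0,0,0,0]
  ]
}}

```text
clock: 27.67
eef_pos: [481.9, -266.0, 66.3]
eef_rot: [-3.141, -0.002, 1.547]
wrist_force: [-0.3, 11.3, 7.3]
finger_gap: 0.1
```

Call:
{"method": "servo_tool", "body": {
  "series": [
    [-0.02,0,0,0,0,0],
    [-0.03,0,0,0,0,0],
    [-0.05,0,0,0,0,0],
    [-0.06,0,0,0,0,0],
    [-0.07,0,0,0,0,0],
    [-0.08,0,0,0,0,0],
    [-0.1,0,0,0,0,0],
    [-0.11,0,0,0,0,0],
    [-0.12,0,0,0,0,0],
    [-0.12,0,0,0,0,0]
  ]
}}

```text
clock: 28.5
eef_pos: [481.8, -266.4, 66.2]
eef_rot: [-3.141, -0.003, 1.547]
wrist_force: [0.3, 16.9, 9.5]
finger_gap: 0.6
```

```bash
python3 - <<'E'
from h import *
s=read_state();print(s['eef_pos'],s['wrist_force'],s['clock'])
c=grab('wrist','w11');c=grab('side','s11')
crop('s11',350,120,440,190,8,'c18')
E
```

```text
[ 481.82895134 -266.41770681   66.24194124] [ 0.29502417 16.88504872  9.49721802] 28.5
```

View pics/c18.png

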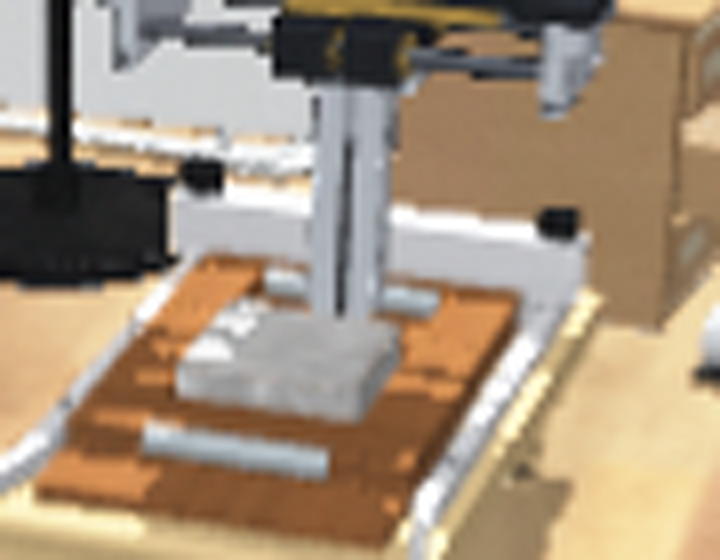

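View pics/w11.png

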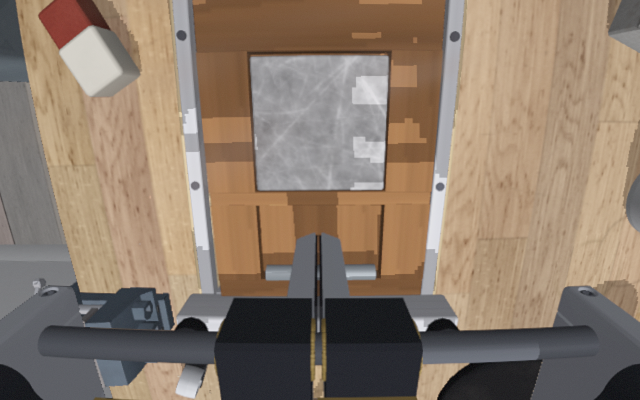

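Call:
{"method": "servo_tool", "body": {
  "series": [
    [-0.01,0,-0.01,0,0,0],
    [-0.02,0,-0.02,0,0,0],
    [-0.03,0,-0.02,0,0,0],
    [-0.03,0,-0.03,0,0,0],
    [-0.03,0,-0.03,0,0,0],
    [-0.03,0,-0.03,0,0,0],
    [-0.03,0,-0.03,0,0,0],
    [-0.03,0,-0.03,0,0,0],
    [-0.03,0,-0.03,0,0,0],
    [-0.03,0,-0.03,0,0,0]
  ]
}}

```text
clock: 29.43
eef_pos: [481.8, -266.5, 66.3]
eef_rot: [-3.141, -0.004, 1.547]
wrist_force: [0.8, 17.5, 7.2]
finger_gap: 0.5
```

Call:
{"method": "servo_tool", "body": {
  "series": [
    [0.03,0,-0.05,0,0,0],
    [0.05,0,-0.1,0,0,0],
    [0.1,0,-0.2,0,0,0],
    [0.25,0,-0.3,0,0,0],
    [0.4,0,-0.5,0,0,0],
    [0.5,0,-1,0,0,0],
    [0.5,0,-2,0,0,0],
    [0.5,0,-3.5,0,0,0],
    [0.5,0,-5.5,0,0,0],
    [0.5,0,-7.5,0,0,0]
  ]
}}

```text
clock: 30.27
eef_pos: [481.7, -263.8, 143.0]
eef_rot: [-3.142, 0.0, 1.547]
wrist_force: [0.2, -0.4, -0.9]
finger_gap: 0.5
```

Call:
{"method": "servo_tool", "body": {
  "series": [
    [1,0,-2,0,0,0],
    [3,0,-4,0,0,0],
    [5.5,0,-6,0,0,0],
    [8.5,0,-8,0,0,0],
    [11.5,0,-10,0,0,0],
    [15,0,-11,0,0,0],
    [18.5,0,-12,0,0,0],
    [22,0,-12,0,0,0],
    [25.5,0,-12,0,0,0],
    [29,0,-12,0,0,0]
  ]
}}

```text
clock: 31.1
eef_pos: [488.5, 27.8, 262.7]
eef_rot: [3.14, 0.0, 1.546]
wrist_force: [0.3, 0.4, 0.1]
finger_gap: 0.6
```

Call:
{"method": "servo_tool", "body": {
  "series": [
    [3,0,0,0,0,0],
    [5,0,0,0,0,0],
    [7,0,0,0,0,0],
    [8,0,0,0,0,0],
    [8,0,0,0,0,0],
    [8,0,0,0,0,0],
    [8,0,0,0,0,0],
    [8,0,0,0,0,0],
    [8,0,0,0,0,0],
    [8,0,0,0,0,0]
  ]
}}

```text
clock: 31.93
eef_pos: [490.8, 105.7, 261.5]
eef_rot: [3.142, 0.0, 1.546]
wrist_force: [-0.7, 0.3, 0.2]
finger_gap: 0.3
```

```bash
python3 - <<'E'
from h import *
s=read_state();print(s['eef_pos'],s['wrist_force'],s['clock'],s['qd'].round(3))
c=grab('top','t12');c=grab('side','s12')
crop('s12',340,120,440,195,8,'c19')
crop('t12',330,195,490,295,5,'c20')
E
```

```text
[490.75698284 105.69109405 261.50059398] [-0.68045812  0.28111722  0.16714137] 31.9333 [ 0.005  0.    -0.001 -0.001 -0.     0.001]
```

View pics/c19.png

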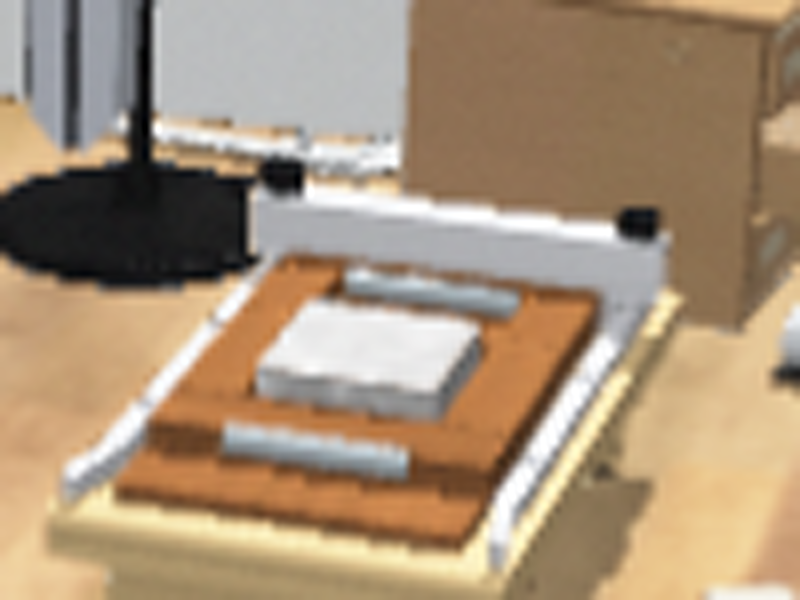

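View pics/c20.png

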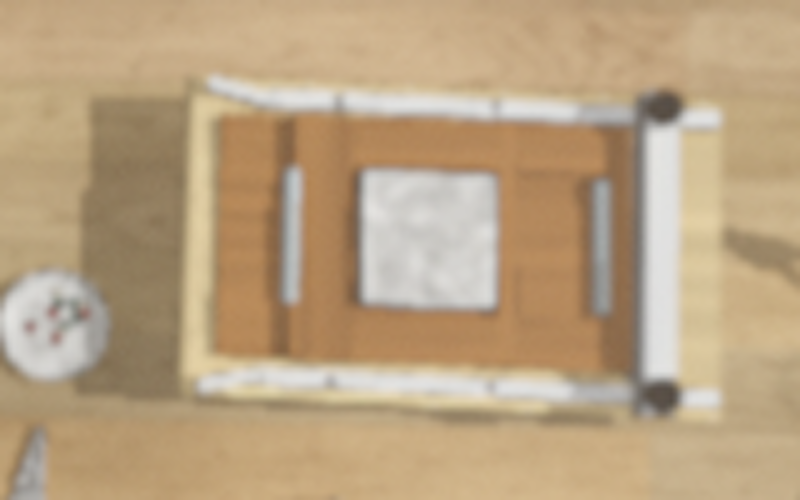

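View pics/t12.png

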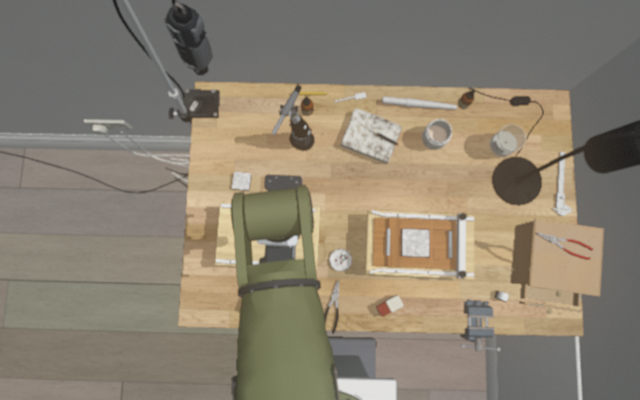

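```bash
python3 - <<'E'
from h import *
c=load('t12')
def p(x,y,z): return at(c,330+(x-2)/5,195+(y-2)/5,z).round(1)
print('tail',p(217,117,66),p(214,354,66),'rollers',p(291,235,76),p(601,247,76),'far',p(187,240,60),'tin',p(55,325,10))
E
```

```text
tail [541.7 -92.2  66. ] [426.1 -91.8  66. ] rollers [ 484.  -127.6   76. ] [ 481.8 -277.9   76. ] far [481.3 -78.6  60. ] tin [439.9 -16.4  10. ]
```

```bash
python3 -c "
from h import *
sign_off(); print(read_state()['clock'])"
```

```text
the job is handed in; nothing more can be done
the job is handed in; nothing more can be done
```

The tray is across the gap and home against the end fence on the right stand, and I handed the job in after about 32 s of robot time.

**How it went:** I pressed and pushed at the tail ledge until the front was about 45 mm onto the right stand. Then I moved to the finger pocket, held the front down with about 10 N while the tail crossed, and pushed to the fence. Pressing force stayed at about 10 N or less. The push was mostly 8–13 N, rising to about 17 N at the fence.

**Last checks:**
- **Fence:** the tray stopped firmly, with the force rising from 11 to 17 N over 0.4 mm of travel. The stop put the tray's front at y ≈ -293.4 mm. The fence face worked out at about -292.8 mm from the plunger seen in the first top picture.
- **After letting go:** the top picture put the tray's front at about -292 mm, about 1 mm short of the felt stop but within camera accuracy. The pictures show no gap at the fence.
- **Plunger:** with the tray in place the plunger itself is hidden, so that it is pressed in is inferred from the tray's position.
- **Level:** the tray looked level in every picture taken during the crossing, and the finger height stayed at 66.2–66.3 mm while pushing.
- **Other things:** the block lies in its recess. The tin measured within 1 mm of its first position, and the torch looks unmoved in the picture.

**One disagreement:** partway across, the tray sat about 4–5 mm sideways of the right guides' centre line. The flared mouth took it in with no force spike.

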